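# Read a gas canister with a push-on pressure gauge

### The job

Lift the orange push-on pressure gauge out of its blue stand, seat its rubber chuck squarely on the canister's brass valve and press it fully home with 15 to 20 N (never over 25 N) for about a second, so that the gas drives the white rod out of the barrel. Then put the gauge back in the stand, upright and resting on the bottom of its hole, with the rod still standing out, and let go. Leave the two glass vials and the amber jar where they are.

Things in the scene. Friction and masses are not known exactly. Their poses are not given: they have to be found in the camera images.
- gauge: Loose right-angle pressure gauge, 0.2 kg, standing chuck-down in the stand. Origin: centre of the chuck's mouth, its lowest face; z up, x along the barrel. Black rubber chuck, a tube open below: outside 34 mm at the mouth, 25 mm from z = 9 up; inside a funnel from 26 mm to a 17 mm bore at z = 9, with a ledge at z = 22 mm that bears on the valve sleeve. Steel neck to z = 32, grip block above.
- gauge_grip (a point): Point in the gauge's orange grip block, on its axis, 56 mm above the chuck's mouth; axes as the gauge's. The block is 30 mm (x) by 22 mm (y), z = 32 to 76 mm of the gauge: grip its two y faces from above. From the block, at z = 54 mm, an aluminium barrel (16 to 19 mm thick) runs to x = 75 mm and a 16 mm stub to x = -29 mm. The rod comes out of the barrel's end towards +x.
- rod (a joint): How far the white rod (6 mm thick, red tip, black rings) is out of the barrel, m: 0 at the start (only the red tip shows), at most 0.045. The gas drives it out 12 to 38 mm, depending on the hidden pressure; it stays out by light friction (0.25 N) when the gauge is taken off, and can be pushed in again.
- canister: Steel gas sample canister, 60 mm in diameter, green band, fixed to the bench by an 84 mm foot; it does not move. Origin: centre of the foot's underside, on the bench; z up. Its upright brass valve stands on this axis, above a 26 mm shoulder (top 94 mm) and a 22 mm brass nut (top 102 mm).
- valve (a point): On the canister's axis, 140 mm above the bench: the lowest place for the top of the valve's sprung brass sleeve (14 mm diameter). The sleeve really ends 0 to 20 mm above it, different each time. Pressing it with the chuck takes 2 N to start, growing to 10 to 13 N (gas included) over 10 mm of travel, then it meets a firm rubber seat (yields 1 mm per 8 N): only there is the gauge home.
- stand: Blue block 90 x 90 x 30 mm, fixed to the bench, with one upright round hole in the middle of its top, 38 mm in diameter and 22 mm deep (floor 8 mm above the bench). Origin: centre of its underside, under the hole; z up. The parked gauge's mouth rests on the hole's floor.
- vial_a: Bystander: loose glass vial with black cap, 25 mm in diameter, 66 mm high, standing. Origin: centre of its underside.
- vial_b: Bystander: the same kind of vial.
- jar: Bystander: loose amber glass jar with black cap, 48 mm in diameter, 75 mm high, standing. Origin: centre of its underside.
There are look-alikes about, which are no part of the job. There is more than one size of the canister; the one meant has the size given above.

How it is judged (in metres and radians):
On the way, in this order (a step that is already met when the one before it is completed fails the run):
1. the gauge is lifted out of the stand, its rod still in (z of gauge in the frame of stand above 0.04 m and value of joint rod below 0.003 m), for 0.1 s.
2. the gauge is pressed squarely on the canister's valve, fully home (more than 14 N, within 6 mm of its axis, upright within 0.15 rad), for half a second, and the rod has come out at least 8 mm (contact force between gauge and canister above 14 N and horizontal distance between gauge and canister below 0.006 m and angle between gauge's own z axis and vertical below 0.15 rad and value of joint rod above 0.008 m), for 0.5 s.
3. the gauge is back in the stand's hole (horizontal distance between gauge and stand below 0.008 m and z of gauge in the frame of stand below 0.012 m), for 0.2 s.
At the end, for the whole second after the job is handed in: The gauge stands at rest in the stand's hole, within 8 mm of its axis, its mouth less than 12 mm above the stand's underside (on the hole's floor, 8 mm), upright within 0.12 rad, released, and its rod stands out at least 8 mm (all of step 3 and angle between gauge's own z axis and vertical below 0.12 rad and linear speed of gauge below 0.02 m/s and value of joint rod above 0.008 m); the robot touches nothing.
It fails at once if the gauge bears on the canister with more than 25 N (contact force between gauge and canister above 25 N).
It fails at once if a vial or the jar is shifted more than 20 mm or tipped (distance of any of vial_a, vial_b, jar from where it was at the start of the episode above 0.02 m or angle between any of vial_a, vial_b, jar's own z axis and vertical above 0.4 rad).
It also fails if it takes over 72 s, if anything falls off the work surface, if the arm or the gripper's body presses on something with over 40 N, if the wrist force passes 120 N, or if a joint passes its speed limit or range.

### The arm

A 7-joint arm with a two-finger parallel gripper is mounted at the origin on the work surface. World frame = base frame: x ahead of the robot, y to its left, z up, the work surface at z = 0. Lengths are in mm, angles in rad, forces in N, time in s.
With the tool pointing down it reaches from about 425 to 875 mm from the base axis. Payload 8.4 kg.
Tool frame: the origin (TCP) lies at the very end of the fingers, on their centre line; the grasp point (between the pads) lies 19 mm behind it (grasp_offset is the distance from the TCP to the grasp point, in mm); z points along the fingers, y is the line along which they close (so a half turn about z gives the same grasp; the last joint's range is limited). The gripper opens to 87 mm and grips with 3 to 60 N. Pads are 19 mm wide; open, the fingers measure 117 mm over their backs; the gripper's body (75 mm by 190 mm) begins 51 mm behind the grasp point.
Start: joints at [-1.257, 0.333, 0.04, 1.465, -0.013, 1.343, -0.059], TCP at [260.762, 595.371, 222.546] pointing down, gripper open.
Joint ranges: [-2.58, 2.58], [-0.38, 2.09], [-1.3, 1.39], [0.25, 2.4], [-1.5, 4.64], [0.08, 2.09], [-2.65, 2.65]. Speed limits (rad/s): [2.22, 2.22, 2.79, 2.79, 3.14, 3.14, 3.14].

### API

Orientations are given as a rotation vector (axis times angle).
In Python, from rig import * gives the robot as it stands. The module is installed in compiled form; this text tells all that it offers.
- The arm moves only by the tool drive_tool, never from a script. Its argument "moves" is one flat list of numbers, 7 for each row, row after row: the closure, from -1 (fully open) to 1 (shut), then the shift along the tool's x, y, z in m, then the turn, a rotation vector about the tool's x, y, z in rad. In form: [fingers, x, y, z, wx, wy, wz, fingers, x, y, z, wx, wy, wz, ...]. A call has 1 to 10 rows; each row is the pose to reach, as a shift and turn from the pose commanded when the call began, along the tool's axes at that moment; what a row does not reach only later rows make up. A row lasts 1/10 s, in which the tool goes at most 50 mm and 8.59 degrees, less where a joint would pass 70% of its speed; a pose out of reach is approached as far as the arm can. A call with a gripper value outside its range is refused whole. The fingers move at their own pace and stop on an object; "newtons" is the grip in N (left out, the last holds). Time passes only in rows, so rows that repeat a pose let the fingers close. It gives the time, the measured TCP pose, the force, the opening and the grip force at its end, in the units of the state.
- get_obs(): the state, without advancing time (a new reading comes with each control period).
- snapshot(name): name is "scene" or "top"; returns (picture, depth): 480x640x3 uint8, red, green, blue; 480x640 float32, mm along the optical axis (not along the pixel's ray), 0 where there is no reading.
- camera_model(name): a dict with "K" (3x3 intrinsics, pixels), "dist" ([k1, k2, p1, p2, k3] as OpenCV has them; the pictures are not rectified), "R" (3x3) and "t" (3): a world point X has camera coordinates R X + t. Camera axes: x right, y down, z forward; pixel columns grow to the right and rows downward; lengths in mm; the calibration is good to about 2 mm. A picture is of the moment at which its call begins. camera_model takes no time and is no camera call.
- hand_in(): hands the job in; it is judged then, once.
The state is a dict: "time": time; "joint_pos": joint angles; "qd": joint speeds; "joint_torque": joint torques, N m; "eef_pos": TCP position; "orientation": TCP orientation; "force": force on the tool from outside, world axes, zero at the start; "torque": the same for the moment, N m; "finger_gap": finger opening in mm; "grip_force": force on a finger pad.
Only numpy, scipy, OpenCV 4.12 (cv2) and the standard library are available. Lean on these libraries where they do the work, as an engineer would, in place of code of your own. Each camera call takes 0.05 s, during which the arm holds its last target. There are 200 camera calls.

## Working session

There is one attempt and no reset: what is moved stays moved. The work goes in short steps, Python scripts to look and compute and a tool call to move; the robot and the scene stay as the last step left them, time stands still between calls to the robot, and variables do not carry over. Pictures are saved under pics/ and viewed, at most 10 in all, crops included, and the job is handed in when it is done.

Besides the shell and the picture viewer there is one more tool, called after "Emit:" as a command line: name --argument value ..., lists and objects as JSON in quotes. drive_tool: Moves the arm, as the interface text tells. Its arguments: {"type":"object","properties":{"moves":{"type":"array","items":{"type":"number"}},"newtons":{"type":"number"}},"required":["moves"]}

```bash
mkdir -p pics
cat > h.py <<'E'
from rig import *
import numpy as np, cv2
from scipy.spatial.transform import Rotation as Rn
def ray(c,px):
    m=camera_model(c);K=np.array(m["K"]);R=np.array(m["R"]);t=np.array(m["t"]).ravel()
    u=cv2.undistortPoints(np.array(px,float).reshape(-1,1,2),K,np.array(m["dist"],float)).reshape(-1,2)
    d=np.c_[u,np.ones(len(u))]
    return -R.T@t, d@R, d, R, t
def onplane(c,px,z):
    o,w,_,_,_=ray(c,px); return o+w*((z-o[2])/w[:,2])[:,None]
def cloud(c,dep):
    v,u=np.mgrid[0:480,0:640]; o,w,_,_,_=ray(c,np.c_[u.ravel(),v.ravel()])
    P=o+w*dep.ravel()[:,None]; P[dep.ravel()==0]=np.nan
    return P.reshape(480,640,3)
E
python3 - <<'E'
from h import *
for n in("scene","top"):
    p,d=snapshot(n); cv2.imwrite(f"pics/{n}0.png",p[:,:,::-1]); np.savez(f"{n}0.npz",p=p,d=d)
    o=ray(n,[[320,240]]); print(n,o[0],o[1])
s=get_obs(); print(s["eef_pos"],s["orientation"],s["force"],s["finger_gap"],s["time"]); print(Rn.from_rotvec(s["orientation"]).as_matrix().round(3))
E
```

```text
scene [931.79448508 415.6879572  462.74255976] [[-0.57427774 -0.60702249 -0.5493509 ]]
top [443.44991467  18.72073144 829.62911264] [[ 0.17278823 -0.02995825 -0.9847282 ]]
[260.59594453 595.01350471 221.75375856] [-6.43720187e-01 -3.07473371e+00  2.27067579e-03] [ 0.512164   -0.15301335  0.19014916] 87.21557113493527 0.1
[[-0.916  0.401 -0.   ]
 [ 0.401  0.916 -0.001]
 [-0.    -0.001 -1.   ]]
```

View pics/scene0.png

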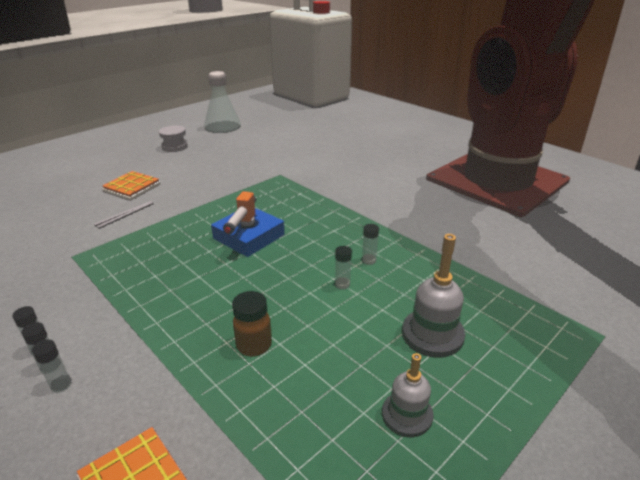

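View pics/top0.png

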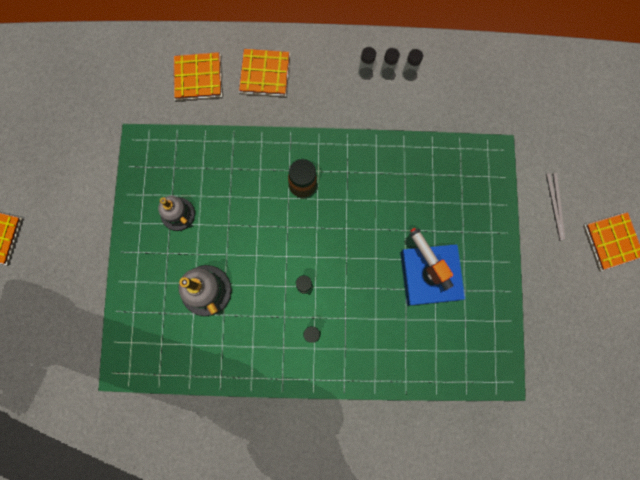

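Top view: gauge in the blue stand at about (435,272), its red tip at (415,231), a large canister at (205,290), a small one at (175,212), vials at (304,284) and (312,334), the jar at (302,178). The scene view agrees, with the canister valves at (448,240) and (416,360). Next I measure.

Run:
```python
from h import *
D={n:np.load(n+"0.npz") for n in("top","scene")}
C={n:cloud(n,D[n]["d"]) for n in D}
hs={n:cv2.cvtColor(D[n]["p"],cv2.COLOR_RGB2HSV) for n in D}
for n in D:
    H=hs[n]; P=C[n]
    b=(H[...,0]>100)&(H[...,0]<130)&(H[...,1]>130)&(H[...,2]>50)
    k,lab,st,ce=cv2.connectedComponentsWithStats(b.astype(np.uint8)); i=1+np.argmax(st[1:,4])
    m=lab==i; q=P[m]; q=q[np.abs(q[:,2]-30)<5]
    r=cv2.minAreaRect(q[:,:2].astype(np.float32)); print(n,"stand top",r,np.nanmedian(q[:,2]))
    # gauge: points above stand
    c=np.array(r[0]); near=np.hypot(P[...,0]-c[0],P[...,1]-c[1])<110
    g=near&(P[...,2]>40)
    o=g&((H[...,0]<14))&(H[...,1]>150)
    q=P[o];print(" orange",len(q),np.nanmean(q,0),np.percentile(q,[2,98],axis=0).round(1).tolist())
    q2=q[q[:,2]>74]; 
    if len(q2)>5: print(" blocktop",len(q2),cv2.minAreaRect(q2[:,:2].astype(np.float32)))
    w=g&(H[...,1]<70)&(H[...,2]>90); q=P[w]; 
    if len(q)>5:print(" barrel",len(q),np.nanmean(q,0),cv2.fitLine(q[:,:2].astype(np.float32),cv2.DIST_L2,0,.01,.01).ravel())
# objects from top by height
P=C["top"]; m=(P[...,2]>12)&(P[...,0]>300)&(P[...,0]<900)
k,lab,st,ce=cv2.connectedComponentsWithStats(m.astype(np.uint8))
for i in range(1,k):
    if st[i,4]>60:
        q=P[lab==i]; zt=np.percentile(q[:,2],98); t=q[q[:,2]>zt-8]
        print(ce[i].round(),st[i,4],"ztop",zt.round(1),"top",t.mean(0).round(1),"mean",q.mean(0).round(1))
# brass valve tips both views
for n in D:
    H=hs[n];P=C[n]; m=(H[...,0]>10)&(H[...,0]<28)&(H[...,1]>120)&(H[...,2]>80)
    k,lab,st,ce=cv2.connectedComponentsWithStats(m.astype(np.uint8))
    for i in range(1,k):
        if 10<st[i,4]<2000:
            q=P[lab==i]; print(n,"brass",ce[i].round(1),st[i].tolist(),np.nanpercentile(q,[2,50,98],axis=0).round(1).tolist())
```

```text
top stand top ((532.9340209960938, -191.1427001953125), (90.68659973144531, 90.76312255859375), 6.8492913246154785) 29.354990664687136
 orange 137 [ 533.56622261 -183.49092446   76.25857746] [[516.8, -201.9, 55.6], [598.8, -148.2, 85.1]]
 blocktop 96 ((532.1837768554688, -189.98219299316406), (28.98392677307129, 21.78536605834961), 31.512685775756836)
 barrel 347 [ 567.67186617 -167.22273156   67.36775269] [ 8.7095559e-01  4.9136180e-01  5.6767188e+02 -1.6722273e+02]
scene stand top ((531.679443359375, -178.04150390625), (93.67420196533203, 69.14102172851562), 8.066102027893066) 29.80336689727983
 orange 113 [ 535.72369491 -187.12864608   83.38274732] [[521.6, -202.1, 80.8], [548.4, -175.1, 85.3]]
 blocktop 112 ((534.2836303710938, -188.24124145507812), (30.17136001586914, 20.897401809692383), 34.256649017333984)
 barrel 222 [ 562.949029   -167.54442199   66.67929603] [ 8.6684155e-01  4.9858367e-01  5.6294904e+02 -1.6754442e+02]
[366.  63.] 291 ztop 67.6 top [893.6 -79.1  64.9] mean [891.9 -78.3  46.5]
[389.  64.] 292 ztop 67.2 top [ 893.1 -119.4   64.9] mean [ 891.8 -118.3   46.3]
[
[... 2736 characters left out ...]

scene brass [244.3 195.5] [237, 191, 16, 10, 93] [[435.8, -328.8, 0.5], [533.5, -190.0, 83.8], [547.1, -177.7, 85.2]]
scene brass [449.5 237.3] [445, 234, 10, 7, 41] [[494.7, 175.3, 157.8], [501.7, 181.5, 159.6], [506.5, 186.3, 160.5]]
scene brass [443.6 277.9] [435, 273, 17, 10, 106] [[490.1, 172.6, 99.0], [504.1, 185.0, 102.1], [511.1, 190.8, 108.5]]
scene brass [252.9 325.8] [234, 315, 36, 18, 295] [[671.6, 22.0, 43.8], [694.3, 44.0, 49.0], [707.1, 49.8, 54.7]]
scene brass [416.  359.8] [412, 353, 9, 17, 67] [[624.2, 232.6, 82.4], [630.0, 238.3, 96.6], [631.9, 240.9, 98.6]]
scene brass [413.6 375.8] [407, 370, 14, 11, 94] [[621.3, 231.1, 69.0], [630.4, 239.1, 71.3], [635.3, 243.5, 77.5]]
```

Emit:
drive_tool --moves '[-1,-0.332,-0.286,0,0,0,-0.953,-1,-0.332,-0.286,0,0,0,-0.953,-1,-0.332,-0.286,0,0,0,-0.953,-1,-0.332,-0.286,0,0,0,-0.953,-1,-0.332,-0.286,0,0,0,-0.953,-1,-0.332,-0.286,0,0,0,-0.953,-1,-0.332,-0.286,0,0,0,-0.953,-1,-0.332,-0.286,0,0,0,-0.953,-1,-0.332,-0.286,0,0,0,-0.953,-1,-0.332,-0.286,0,0,0,-0.953]' --newtons 30

```text
time: 1.1
eef_pos: [452.7, 193.4, 222.6]
orientation: [-0.824, 3.031, -0.003]
force: [-0.8, -0.1, 0.0]
finger_gap: 86.8
grip_force: 0.0
```

```bash
cat >> h.py <<'E'
def go(x,y,z,yaw):
    "tool-frame shift (m) and z turn from the measured pose; yaw = world angle of tool y"
    s=get_obs(); R=Rn.from_rotvec(s["orientation"]).as_matrix(); p=np.array(s["eef_pos"])
    w=yaw-np.arctan2(R[1,1],R[0,1]); w=(w+np.pi)%(2*np.pi)-np.pi
    G=np.array([[-np.sin(yaw)*-1,np.cos(yaw),0],[-np.cos(yaw),np.sin(yaw),0],[0,0,-1]])
    T=Rn.from_matrix(R.T@G).as_rotvec()
    print("pos",p.round(1),"F",np.round(s["force"],1),"gap",round(s["finger_gap"],1),"t",s["time"],"q7",round(s["joint_pos"][6],2))
    print("shift",(R.T@(np.array([x,y,z])-p)/1000).round(4),"turn",T.round(3))
E
python3 - <<'E'
from h import *
go(533,-190,150,2.111)
D=np.load("top0.npz");P=cloud("top",D["d"])
for n in("top","scene"):
    P=cloud(n,np.load(n+"0.npz")["d"]); 
    m=(np.hypot(P[...,0]-499,P[...,1]-178)<30)&(P[...,2]>125); q=P[m]; 
    for lo,hi in((125,140),(140,155),(155,165)):
        a=q[(q[:,2]>lo)&(q[:,2]<=hi)]; print(n,lo,len(a),a.mean(0).round(1) if len(a) else "", (a.min(0).round(1),a.max(0).round(1)) if len(a) else "")
    m=(np.hypot(P[...,0]-499,P[...,1]-178)<60)&(P[...,2]>3)&(P[...,2]<14); print(n,"foot",cv2.minEnclosingCircle(P[m][:,:2].astype(np.float32)))
E
```

```text
Traceback (most recent call last):
  File "h.py", line 20, in go
    T=Rn.from_matrix(R.T@G).as_rotvec()
      ~~~~~~~~~~~~~~^^^^^^^
  File "scipy/spatial/transform/_rotation.pyx", line 1143, in scipy.spatial.transform._rotation.Rotation.from_matrix
ValueError: Non-positive determinant (left-handed or null coordinate frame) in rotation matrix 0: [[-9.99954461e-01  9.54281069e-03 -1.05950574e-04]
 [ 9.54260979e-03  9.99952924e-01  1.75758848e-03]
 [-1.22717921e-04 -1.75649739e-03  9.99998450e-01]].
```

```bash
sed -i 's/G=np.array.*/c,s_=np.cos(yaw),np.sin(yaw); G=np.array([[-s_,c,0],[c,s_,0],[0,0,-1]])/' h.py
python3 - <<'E'
from h import *
go(533,-190,150,2.111)
for n in("top","scene"):
    P=cloud(n,np.load(n+"0.npz")["d"]); 
    q=P[(np.hypot(P[...,0]-499,P[...,1]-178)<30)&(P[...,2]>110)]
    for lo,hi in((110,140),(140,155),(155,165)):
        a=q[(q[:,2]>lo)&(q[:,2]<=hi)]; print(n,lo,len(a),(a.mean(0).round(1),a.min(0).round(1),a.max(0).round(1)) if len(a) else "")
    m=(np.hypot(P[...,0]-499,P[...,1]-178)<60)&(P[...,2]>3)&(P[...,2]<14); print(n,"foot",cv2.minEnclosingCircle(P[m][:,:2].astype(np.float32)))
E
```

```text
pos [452.7 193.4 222.6] F [-0.8 -0.1  0. ] gap 86.8 t 1.1 q7 1.61
shift [ 0.1248 -0.3712  0.0733] turn [-0.002 -0.    -0.01 ]
top 110 40 (array([497.6, 175. , 123.5]), array([492.7, 172.9, 110.1]), array([503.7, 181.6, 139.8]))
top 140 35 (array([497.6, 176. , 147.8]), array([492. , 172.5, 141. ]), array([505.1, 183.5, 154.8]))
top 155 79 (array([498.6, 179.3, 158.7]), array([492.1, 172.8, 155.1]), array([505.6, 186.8, 161.7]))
top foot ((499.5775146484375, 178.72598266601562), 59.026432037353516)
scene 110 211 (array([504. , 182.5, 124.9]), array([496.1, 174.9, 110.2]), array([507.5, 187.2, 139.8]))
scene 140 131 (array([504.2, 182.8, 147.7]), array([494.2, 174.5, 140.2]), array([507.6, 187.6, 154.9]))
scene 155 93 (array([501.6, 181.1, 158.5]), array([493.2, 174.3, 155.1]), array([508. , 187.8, 160.5]))
scene foot ((494.4879150390625, 177.15869140625), 57.546260833740234)
```

Emit:
drive_tool --moves '[-1,0.125,-0.371,0.073,0,0,-0.01,-1,0.125,-0.371,0.073,0,0,-0.01,-1,0.125,-0.371,0.073,0,0,-0.01,-1,0.125,-0.371,0.073,0,0,-0.01,-1,0.125,-0.371,0.073,0,0,-0.01,-1,0.125,-0.371,0.073,0,0,-0.01,-1,0.125,-0.371,0.073,0,0,-0.01,-1,0.125,-0.371,0.073,0,0,-0.01,-1,0.125,-0.371,0.073,0,0,-0.01,-1,0.125,-0.371,0.073,0,0,-0.01]'

```text
time: 2.1
eef_pos: [533.2, -183.0, 148.8]
orientation: [0.849, -3.023, -0.0]
force: [0.4, 0.6, 0.6]
finger_gap: 87.1
grip_force: 0.0
```

Run:
```python
from h import *
go(533,-190,45,2.111)
p,d=snapshot("scene"); p2,d2=snapshot("top")
a=np.hstack([cv2.resize(p[120:300,130:370],(400,300)),cv2.resize(p2[180:360,330:570],(400,300))]); cv2.imwrite("pics/c1.png",a[:,:,::-1])
```

```text
pos [ 533.2 -183.   148.8] F [0.4 0.6 0.6] gap 87.1 t 2.1 q7 2.5
shift [ 0.0037 -0.0059  0.1038] turn [ 0.001 -0.002  0.008]
```

View pics/c1.png

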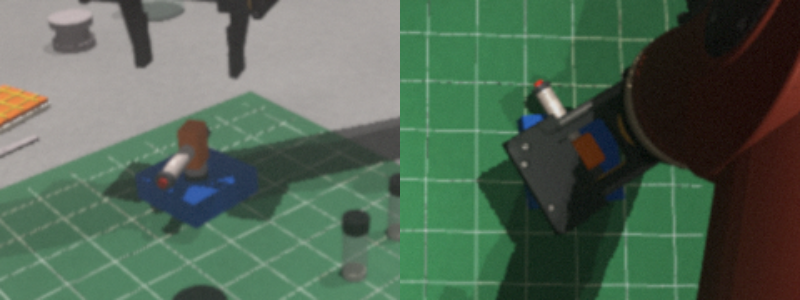

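Scene crop: open fingers straddle the gauge, and the top crop has the block centred between them with the barrel at right angles to the closing line. I'll check convergence, then descend.

Run:
```python
from h import *
go(533,-190,45,2.111); print(np.round(get_obs()["joint_pos"],2))
```

```text
pos [ 533.9 -180.7  149.3] F [ 0.6 -0.3 -0.4] gap 87.0 t 2.2 q7 2.5
shift [ 0.0056 -0.0075  0.1043] turn [ 0.001 -0.     0.011]
[-0.29  0.23  0.63  1.8  -0.15  1.16  2.5 ]
```

Emit:
drive_tool --moves '[-1,0.006,-0.0075,0.03,0,0,0.01,-1,0.006,-0.0075,0.03,0,0,0.01,-1,0.006,-0.0075,0.03,0,0,0.01]'

```text
time: 2.5
eef_pos: [532.4, -190.4, 119.8]
orientation: [0.84, -3.026, -0.001]
force: [1.1, 0.0, 0.0]
finger_gap: 87.5
grip_force: 0.0
```

Run:
```python
from h import *
go(533,-190,45,2.111)
snapshot("top");go(533,-190,45,2.111)
```

```text
pos [ 532.4 -190.4  119.8] F [1.1 0.  0. ] gap 87.5 t 2.5 q7 2.53
shift [-0.0008 -0.      0.0748] turn [ 0.001 -0.001  0.001]
pos [ 533.  -190.6  120.5] F [ 0.9  0.2 -0. ] gap 86.8 t 2.55 q7 2.53
shift [-0.0003  0.0005  0.0755] turn [0.    0.001 0.002]
```

Emit:
drive_tool --moves '[-1,0,0,0.03,0,0,0,-1,0,0,0.055,0,0,0,-1,0,0,0.075,0,0,0,-1,0,0,0.075,0,0,0,0.3,0,0,0.075,0,0,0,0.5,0,0,0.075,0,0,0,0.7,0,0,0.075,0,0,0,1,0,0,0.075,0,0,0,1,0,0,0.075,0,0,0,1,0,0,0.075,0,0,0]' --newtons 50

```text
time: 3.55
eef_pos: [532.6, -191.8, 44.8]
orientation: [-0.838, 3.027, -0.0]
force: [-0.8, 0.0, -0.7]
finger_gap: 46.8
grip_force: 0.0
```

Emit:
drive_tool --moves '[1,0,0,0,0,0,0,1,0,0,0,0,0,0,1,0,0,0,0,0,0,1,0,0,0,0,0,0,1,0,0,0,0,0,0]'

```text
time: 4.05
eef_pos: [532.5, -191.8, 44.5]
orientation: [0.838, -3.028, -0.0]
force: [0.1, -0.2, -0.0]
finger_gap: 21.6
grip_force: 49.9
```

Emit:
drive_tool --moves '[1,0,0,-0.01,0,0,0,1,0,0,-0.03,0,0,0,1,0,0,-0.06,0,0,0,1,0,0,-0.1,0,0,0,1,0,0,-0.14,0,0,0,1,0,0,-0.175,0,0,0,1,0,0,-0.185,0,0,0,1,0,0,-0.185,0,0,0]'

```text
time: 4.85
eef_pos: [533.1, -192.1, 231.2]
orientation: [-0.837, 3.025, -0.001]
force: [0.0, 0.1, -4.1]
finger_gap: 21.8
grip_force: 49.9
```

Run:
```python
from h import *
p,d=snapshot("scene"); p2,d2=snapshot("top")
cv2.imwrite("pics/c2.png",np.hstack([cv2.resize(p[60:300,130:450],(400,300)),cv2.resize(p2[160:340,330:570],(400,300))])[:,:,::-1])
go(499.5,180,230,2.111)
```

```text
pos [ 531.9 -191.5  228.3] F [ 0.3 -0.5 -2.2] gap 21.9 t 4.95 q7 2.48
shift [-0.1633  0.3352 -0.0015] turn [ 0.001 -0.001  0.   ]
```

View pics/c2.png

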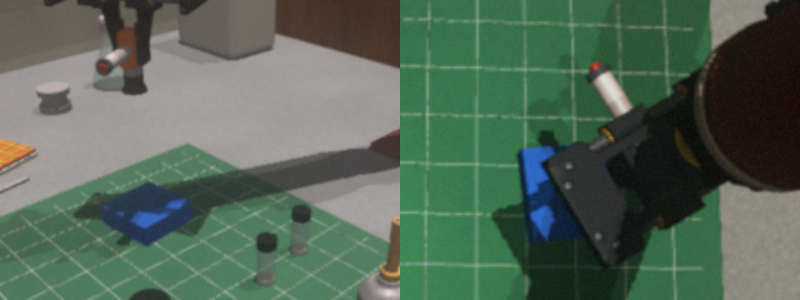

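Lifted upright, the rod in (red tip only). On to above the valve.

Emit:
drive_tool --moves '[1,-0.02,0.04,0,0,0,0,1,-0.04,0.082,0,0,0,0,1,-0.06,0.123,0,0,0,0,1,-0.08,0.164,0,0,0,0,1,-0.1,0.205,0,0,0,0,1,-0.12,0.246,0,0,0,0,1,-0.14,0.287,0,0,0,0,1,-0.155,0.318,0,0,0,0,1,-0.163,0.335,0,0,0,0,1,-0.163,0.335,0,0,0,0]'

```text
time: 5.95
eef_pos: [498.1, 182.6, 227.1]
orientation: [0.845, -3.022, 0.0]
force: [0.2, -0.3, -1.8]
finger_gap: 21.3
grip_force: 49.9
```

Emit:
drive_tool --moves '[1,0,0,0,0,0,0,1,0,0,0,0,0,0]'

```text
time: 6.15
eef_pos: [499.9, 177.8, 228.6]
orientation: [0.835, -3.027, 0.001]
force: [-0.1, -0.0, -2.0]
finger_gap: 21.9
grip_force: 49.9
```

Run:
```python
from h import *
p,d=snapshot("scene"); np.savez("s2.npz",p=p,d=d); c=p[120:300,340:580]
cv2.imwrite("pics/c3.png",cv2.resize(c,(800,600),interpolation=cv2.INTER_CUBIC)[:,:,::-1])
go(499.5,180,230,2.111)
```

```text
pos [500.1 177.8 228.9] F [ 0.1 -0.4 -1.7] gap 21.3 t 6.2 q7 1.71
shift [-0.0006  0.0021 -0.0011] turn [-0.    -0.001 -0.002]
```

View pics/c3.png

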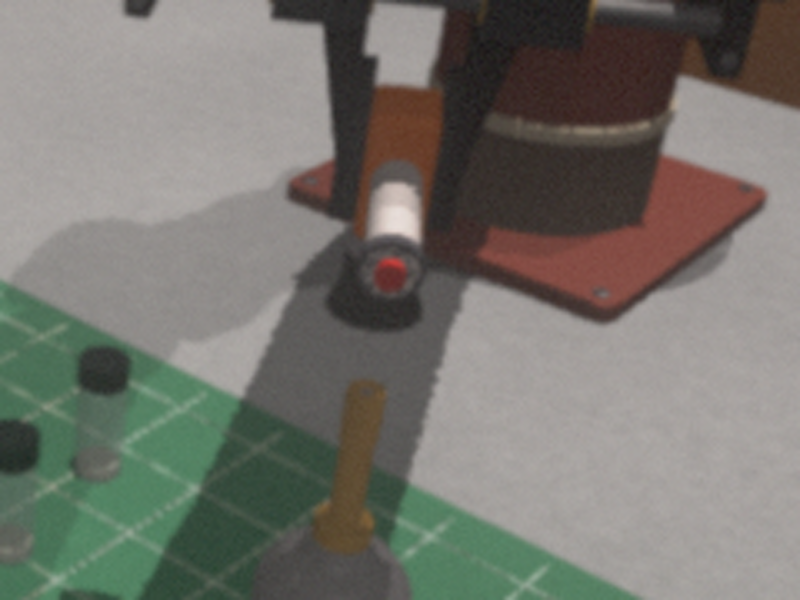

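Crop: barrel end with the red tip at (391,273), chuck mouth from x=328 to 421 near y=298, sleeve top at (366,388), nut at (344,525). The chuck is nearly over the valve, slightly to the left. I'll quantify it.

Run:
```python
from h import *
m=camera_model("scene");K,R,t,ds=[np.array(m[k],float) for k in("K","R","t","dist")]
pr=lambda X:cv2.projectPoints(np.array(X,float).reshape(-1,1,3),cv2.Rodrigues(R)[0],t,K,ds)[0].reshape(-1,2)
f=lambda X:((pr(X)-[340,120])/.3).round(1).tolist()
print("valve 160,102,192",f([[499.5,180,160],[499.5,180,102],[499.5,180,192]]))
print("mouth",f([[500.1,177.8,192]]),"right dir",R[0].round(2))
z=np.load("s2.npz");P=cloud("scene",z["d"]);q=P[228:250,440:462].reshape(-1,3)
q=q[(q[:,2]>120)&(np.hypot(q[:,0]-500,q[:,1]-180)<20)];print("sleeve now",q[q[:,2]>150].mean(0),np.percentile(q[:,2],97),q[(q[:,2]<150)].mean(0))
q=P[195:220,435:470].reshape(-1,3);q=q[(np.abs(q[:,2]-198)<6)&(np.hypot(q[:,0]-500,q[:,1]-178)<35)];print("chuck",len(q),q.mean(0),q.min(0),q.max(0))
```

```text
valve 160,102,192 [[365.3, 387.0], [342.4, 517.9], [378.9, 308.2]]
mouth [[372.4, 306.4]] right dir [-0.72  0.69  0.  ]
sleeve now [502.54881528 181.74364089 156.62495767] 160.2854485599961 [504.11584433 182.01131451 147.06964365]
chuck 294 [510.69322284 183.08023348 197.48593087] [490.72264671 164.71399368 192.11304343] [518.63981342 194.9435471  203.96867398]
```

Run:
```python
from h import *
from scipy.optimize import least_squares
z=np.load("s2.npz");P=cloud("scene",z["d"])
def fit(lo,hi,r,c):
    q=P.reshape(-1,3);q=q[(q[:,2]>lo)&(q[:,2]<hi)&(np.hypot(q[:,0]-c[0],q[:,1]-c[1])<r+6)]
    s=least_squares(lambda x:np.hypot(q[:,0]-x[0],q[:,1]-x[1])-r,c,loss="soft_l1"); print(lo,hi,len(q),s.x.round(2),np.abs(s.fun).mean().round(2))
fit(112,154,7,[499.5,180]); fit(193.5,198,17,[500,178]); fit(203,212,12.5,[500,178]); fit(201,208,12.5,[500,178])
```

```text
112 154 320 [499.22 179.84] 0.64
193.5 198 135 [499.58 176.97] 0.96
203 212 41 [501.28 178.58] 0.49
201 208 58 [501.17 178.39] 0.65
```

Emit:
drive_tool --moves '[1,0.0003,0.002,0,0,0,0,1,0.0003,0.002,0.01,0,0,0,1,0.0003,0.002,0.02,0,0,0,1,0.0003,0.002,0.03,0,0,0,1,0.0003,0.002,0.035,0,0,0,1,0.0003,0.002,0.04,0,0,0,1,0.0003,0.002,0.042,0,0,0,1,0.0003,0.002,0.042,0,0,0]'

```text
time: 7.0
eef_pos: [498.7, 180.9, 187.4]
orientation: [0.838, -3.027, 0.0]
force: [0.3, -1.3, -2.2]
finger_gap: 21.5
grip_force: 49.9
```

Emit:
drive_tool --moves '[1,0,0,0.002,0,0,0,1,0,0,0.004,0,0,0,1,0,0,0.006,0,0,0,1,0,0,0.008,0,0,0,1,0,0,0.008,0,0,0]'

```text
time: 7.5
eef_pos: [498.6, 180.8, 179.2]
orientation: [0.838, -3.027, 0.0]
force: [0.2, 1.0, -1.7]
finger_gap: 21.7
grip_force: 49.9
```

Emit:
drive_tool --moves '[1,0,0,0.001,0,0,0,1,0,0,0.002,0,0,0,1,0,0,0.003,0,0,0,1,0,0,0.004,0,0,0,1,0,0,0.005,0,0,0,1,0,0,0.006,0,0,0,1,0,0,0.006,0,0,0]'

```text
time: 8.2
eef_pos: [498.8, 180.9, 173.6]
orientation: [-0.838, 3.028, 0.0]
force: [-0.3, -0.2, 0.4]
finger_gap: 21.7
grip_force: 49.9
```

Emit:
drive_tool --moves '[1,0,0,0.001,0,0,0,1,0,0,0.002,0,0,0,1,0,0,0.003,0,0,0,1,0,0,0.003,0,0,0]'

```text
time: 8.6
eef_pos: [498.8, 180.9, 170.7]
orientation: [-0.838, 3.027, 0.0]
force: [-1.8, -1.0, 4.0]
finger_gap: 21.6
grip_force: 49.9
```

Emit:
drive_tool --moves '[1,0,0,0.001,0,0,0,1,0,0,0.002,0,0,0,1,0,0,0.003,0,0,0,1,0,0,0.004,0,0,0,1,0,0,0.004,0,0,0]'

```text
time: 9.1
eef_pos: [499.0, 181.0, 167.1]
orientation: [-0.838, 3.027, 0.0]
force: [-2.7, -0.8, 8.2]
finger_gap: 21.6
grip_force: 49.9
```

Emit:
drive_tool --moves '[1,0,0,0.001,0,0,0,1,0,0,0.002,0,0,0,1,0,0,0.002,0,0,0]'

```text
time: 9.4
eef_pos: [498.9, 181.0, 165.2]
orientation: [-0.838, 3.027, 0.0]
force: [-3.5, -1.6, 9.2]
finger_gap: 21.6
grip_force: 49.9
```

Emit:
drive_tool --moves '[1,0.0003,0,0.0005,0,0,0,1,0.0006,0,0.001,0,0,0,1,0.0006,0,0.001,0,0,0]'

```text
time: 9.7
eef_pos: [498.8, 180.9, 164.5]
orientation: [-0.838, 3.026, 0.001]
force: [-1.4, -0.8, 9.1]
finger_gap: 21.6
grip_force: 49.9
```

Emit:
drive_tool --moves '[1,0,0,0.0003,0,0,0,1,0,0,0.0006,0,0,0,1,0,0,0.0006,0,0,0]'

```text
time: 10.0
eef_pos: [498.9, 180.9, 164.0]
orientation: [-0.838, 3.026, 0.001]
force: [-2.6, -0.8, 10.3]
finger_gap: 21.5
grip_force: 49.9
```

Emit:
drive_tool --moves '[1,0,0,0.0003,0,0,0,1,0,0,0.0005,0,0,0,1,0,0,0.0005,0,0,0]'

```text
time: 10.3
eef_pos: [498.9, 180.9, 163.8]
orientation: [-0.838, 3.026, 0.001]
force: [-3.7, -0.3, 12.4]
finger_gap: 21.6
grip_force: 49.9
```

Now on the seat (about 14.4 N with the gauge's weight). One small step more, then hold.

Emit:
drive_tool --moves '[1,0,0,0.0002,0,0,0,1,0,0,0.0004,0,0,0,1,0,0,0.0004,0,0,0]'

```text
time: 10.6
eef_pos: [498.9, 180.9, 163.5]
orientation: [-0.838, 3.026, 0.001]
force: [-3.6, -1.3, 13.5]
finger_gap: 21.7
grip_force: 49.9
```

Emit:
drive_tool --moves '[1,0,0,0.0002,0,0,0,1,0,0,0.0004,0,0,0,1,0,0,0.0004,0,0,0]'

```text
time: 10.9
eef_pos: [499.0, 181.0, 163.3]
orientation: [-0.838, 3.026, 0.001]
force: [-4.7, -1.5, 16.0]
finger_gap: 22.0
grip_force: 49.9
```

Run:
```python
from h import *
F=[]
for i in range(3):
    p,d=snapshot("scene");F.append(get_obs()["force"])
print(np.round(F,1)); np.savez("s3.npz",p=p,d=d)
cv2.imwrite("pics/c4.png",cv2.resize(p[150:330,340:580],(800,600),interpolation=cv2.INTER_CUBIC)[:,:,::-1])
```

```text
[[-3.3 -1.3 15.4]
 [-4.4 -1.5 14.7]
 [-4.9 -1.  15.4]]
```

View pics/c4.png

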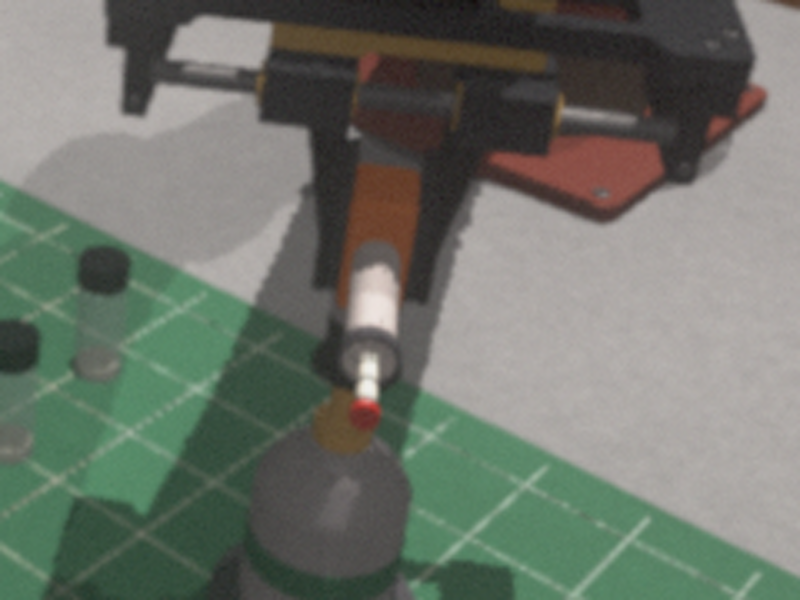

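The rod is out: white rod from (370,355) to the red tip at (366,413). Contact is about 17 N. I hold a second.

Emit:
drive_tool --moves '[1,0,0,0,0,0,0,1,0,0,0,0,0,0,1,0,0,0,0,0,0,1,0,0,0,0,0,0,1,0,0,0,0,0,0,1,0,0,0,0,0,0,1,0,0,0,0,0,0,1,0,0,0,0,0,0]'

```text
time: 11.85
eef_pos: [499.0, 181.0, 163.3]
orientation: [-0.838, 3.026, 0.001]
force: [-4.2, -2.4, 14.6]
finger_gap: 21.8
grip_force: 49.9
```

Emit:
drive_tool --moves '[1,0,0,-0.003,0,0,0,1,0,0,-0.007,0,0,0,1,0,0,-0.012,0,0,0,1,0,0,-0.02,0,0,0,1,0,0,-0.03,0,0,0,1,0,0,-0.042,0,0,0,1,0,0,-0.054,0,0,0,1,0,0,-0.064,0,0,0,1,0,0,-0.067,0,0,0,1,0,0,-0.067,0,0,0]'

```text
time: 12.85
eef_pos: [498.5, 180.7, 229.2]
orientation: [-0.838, 3.027, 0.0]
force: [-0.7, -0.6, -2.5]
finger_gap: 21.7
grip_force: 49.9
```

Run:
```python
from h import *
go(532.2,-191.5,230,2.111)
```

```text
pos [498.5 180.7 229.2] F [-0.7 -0.6 -2.5] gap 21.7 t 12.85 q7 1.7
shift [ 0.1625 -0.3366 -0.0009] turn [-0.     0.001  0.   ]
```

Emit:
drive_tool --moves '[1,0.003,-0.006,0,0,0,0,1,0.01,-0.02,0,0,0,0,1,0.02,-0.041,0,0,0,0,1,0.03,-0.062,0,0,0,0,1,0.04,-0.083,0,0,0,0,1,0.05,-0.104,0,0,0,0,1,0.06,-0.125,0,0,0,0,1,0.07,-0.146,0,0,0,0,1,0.077,-0.16,0,0,0,0,1,0.08,-0.166,0,0,0,0]'

```text
time: 13.85
eef_pos: [514.5, -6.2, 228.4]
orientation: [0.833, -3.029, 0.001]
force: [-1.0, 0.2, -2.3]
finger_gap: 21.8
grip_force: 49.9
```

Emit:
drive_tool --moves '[1,0.003,-0.006,0,0,0,0,1,0.01,-0.02,0,0,0,0,1,0.02,-0.041,0,0,0,0,1,0.03,-0.062,0,0,0,0,1,0.04,-0.083,0,0,0,0,1,0.05,-0.104,0,0,0,0,1,0.06,-0.125,0,0,0,0,1,0.07,-0.147,0,0,0,0,1,0.078,-0.162,0,0,0,0,1,0.082,-0.17,0,0,0,0]'

```text
time: 14.85
eef_pos: [531.9, -192.2, 228.5]
orientation: [0.837, -3.028, 0.001]
force: [0.3, 0.8, -3.1]
finger_gap: 22.0
grip_force: 49.9
```

Run:
```python
from h import *
from scipy.optimize import least_squares
snapshot("top");snapshot("top")
p,d=snapshot("scene")
go(532.2,-191.5,70,2.111)
cv2.imwrite("pics/c5.png",cv2.resize(p[80:260,140:380],(800,600),interpolation=cv2.INTER_CUBIC)[:,:,::-1])
P=cloud("scene",d); e=get_obs()["eef_pos"]; zm=e[2]-37
for lo,hi,r in((1.5,6,17),(10,20,12.5)):
    q=P.reshape(-1,3);q=q[(q[:,2]>zm+lo)&(q[:,2]<zm+hi)&(np.hypot(q[:,0]-e[0],q[:,1]-e[1])<r+6)]
    s=least_squares(lambda x:np.hypot(q[:,0]-x[0],q[:,1]-x[1])-r,e[:2],loss="soft_l1"); print(len(q),s.x.round(2),np.abs(s.fun).mean().round(2))
```

```text
pos [ 532.1 -190.5  228.4] F [-0.   0.5 -2.2] gap 21.9 t 15.0 q7 2.48
shift [ 0.0004 -0.001   0.1584] turn [ 0. -0. -0.]
69 [ 531.96 -192.89] 1.22
100 [ 533.09 -191.58] 0.78
```

View pics/c5.png

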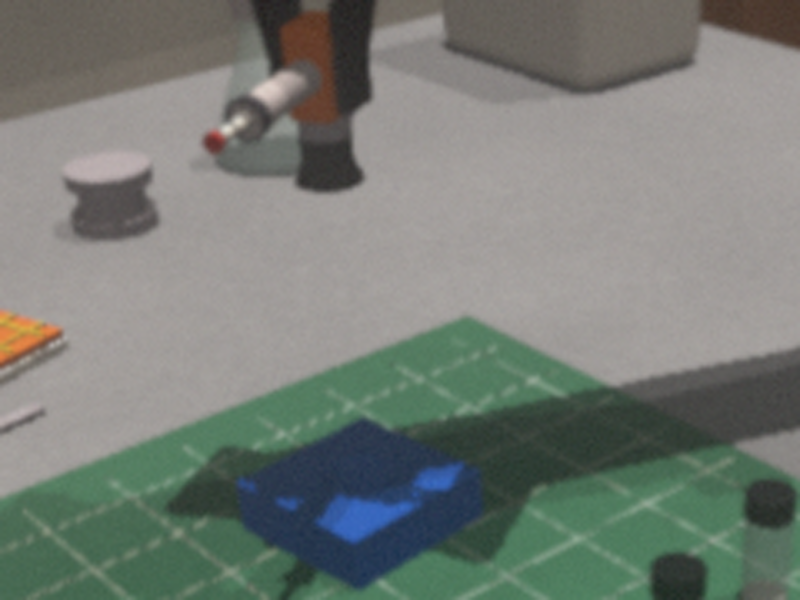

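Gauge upright in the grip, rod standing out with the red tip at (213,141); stand clear at (360,490). Lower.

Emit:
drive_tool --moves '[1,0.0003,-0.0013,0.01,0,0,0,1,0.0003,-0.0013,0.03,0,0,0,1,0.0003,-0.0013,0.055,0,0,0,1,0.0003,-0.0013,0.085,0,0,0,1,0.0003,-0.0013,0.11,0,0,0,1,0.0003,-0.0013,0.13,0,0,0,1,0.0003,-0.0013,0.145,0,0,0,1,0.0003,-0.0013,0.15,0,0,0,1,0.0003,-0.0013,0.15,0,0,0,1,0.0003,-0.0013,0.15,0,0,0]'

```text
time: 16.0
eef_pos: [533.1, -192.2, 79.5]
orientation: [-0.838, 3.027, -0.001]
force: [0.1, -1.1, -2.3]
finger_gap: 21.8
grip_force: 49.9
```

Run:
```python
from h import *
go(532.5,-191.8,46,2.111)
```

```text
pos [ 533.1 -192.2   79.5] F [ 0.1 -1.1 -2.3] gap 21.8 t 16.0 q7 2.56
shift [0.0003 0.0007 0.0335] turn [-0.001  0.001  0.   ]
```

Emit:
drive_tool --moves '[1,0.0003,0.0005,0.005,0,0,0,1,0.0003,0.0005,0.01,0,0,0,1,0.0003,0.0005,0.015,0,0,0,1,0.0003,0.0005,0.02,0,0,0,1,0.0003,0.0005,0.025,0,0,0,1,0.0003,0.0005,0.029,0,0,0,1,0.0003,0.0005,0.031,0,0,0,1,0.0003,0.0005,0.031,0,0,0]'

```text
time: 16.8
eef_pos: [531.8, -191.9, 47.3]
orientation: [0.838, -3.027, -0.0]
force: [0.1, -0.0, -2.5]
finger_gap: 21.8
grip_force: 49.9
```

Emit:
drive_tool --moves '[1,0,0,0.001,0,0,0,1,0,0,0.002,0,0,0,1,0,0,0.003,0,0,0,1,0,0,0.003,0,0,0]'

```text
time: 17.2
eef_pos: [532.0, -191.9, 44.6]
orientation: [0.838, -3.028, 0.0]
force: [0.6, 0.4, -2.2]
finger_gap: 21.2
grip_force: 49.9
```

Emit:
drive_tool --moves '[1,0,0,0.0005,0,0,0,1,0,0,0.001,0,0,0,1,0,0,0.001,0,0,0]'

```text
time: 17.5
eef_pos: [532.1, -191.9, 44.4]
orientation: [-0.838, 3.027, 0.001]
force: [-5.0, 1.4, 7.6]
finger_gap: 21.7
grip_force: 49.9
```

It's on the floor of the hole. Release and retreat.

Emit:
drive_tool --moves '[0.6,0,0,-0.0005,0,0,0,0.4,0,0,-0.0005,0,0,0,0.1,0,0,-0.0005,0,0,0,-0.3,0,0,-0.0005,0,0,0,-1,0,0,-0.0005,0,0,0,-1,0,0,-0.0005,0,0,0,-1,0,0,-0.0005,0,0,0,-1,0,0,-0.0005,0,0,0]' --newtons 10

```text
time: 18.3
eef_pos: [532.0, -191.9, 44.2]
orientation: [0.838, -3.028, 0.0]
force: [-0.8, 0.2, -0.4]
finger_gap: 66.1
grip_force: 0.0
```

Emit:
drive_tool --moves '[-1,0,0,-0.01,0,0,0,-1,0,0,-0.03,0,0,0,-1,0,0,-0.06,0,0,0,-1,0,0,-0.1,0,0,0,-1,0,0,-0.14,0,0,0,-1,0,0,-0.16,0,0,0,-1,0,0,-0.16,0,0,0]'

```text
time: 19.0
eef_pos: [533.6, -192.7, 208.2]
orientation: [-0.836, 3.022, -0.003]
force: [-0.2, -1.0, -0.1]
finger_gap: 86.9
grip_force: 0.0
```

Run:
```python
from h import *
p,d=snapshot("scene"); P=cloud("scene",d); go(533,-190,200,2.111)
cv2.imwrite("pics/c6.png",cv2.resize(p[120:300,140:380],(800,600),interpolation=cv2.INTER_CUBIC)[:,:,::-1])
H=cv2.cvtColor(p,cv2.COLOR_RGB2HSV); m=(H[...,0]<20)&(H[...,1]>120)&(np.hypot(P[...,0]-533,P[...,1]+190)<35)&(P[...,2]>60)
q=P[m]; print(len(q),np.percentile(q,[3,50,97],axis=0).round(1)); q=q[q[:,2]>78];print(cv2.minAreaRect(q[:,:2].astype(np.float32)))
```

```text
pos [ 532.8 -192.2  206.1] F [-0.4  0.8 -1.2] gap 86.8 t 19.05 q7 2.49
shift [-0.0013  0.0018  0.0061] turn [-0.002  0.003 -0.   ]
141 [[ 527.2 -195.7   61.8]
 [ 541.2 -181.9   80.7]
 [ 549.9 -174.5   86.3]]
((545.7998657226562, -186.27169799804688), (24.709123611450195, 41.126346588134766), 86.07295227050781)
```

View pics/c6.png

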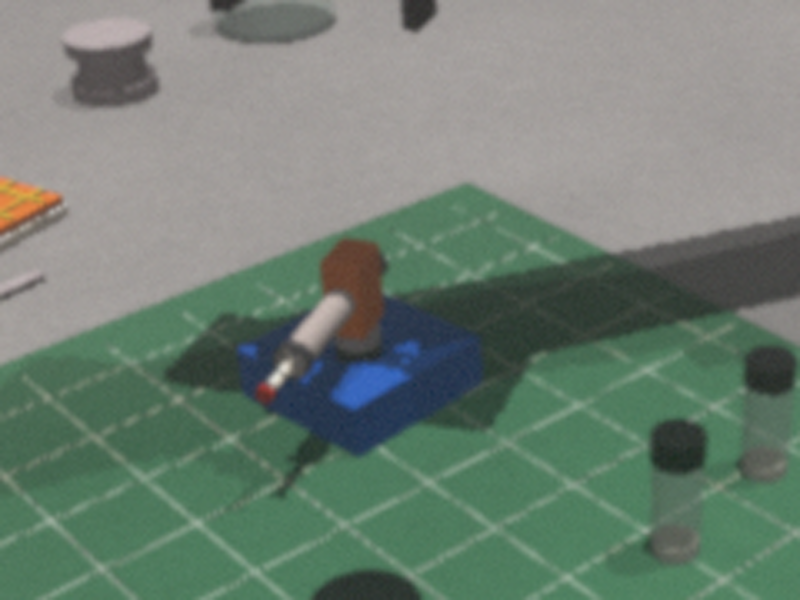

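The gauge stands in the hole with the rod out (red tip at (265,393)), the block top is at the same height as at the start, and both vials still stand. Hand in.

Emit:
drive_tool --moves '[-1,0,0,0,0,0,0,-1,0,0,0,0,0,0,-1,0,0,0,0,0,0,-1,0,0,0,0,0,0]'

```text
time: 19.45
eef_pos: [531.7, -191.8, 203.5]
orientation: [0.838, -3.027, -0.0]
force: [1.4, -0.1, 0.7]
finger_gap: 87.0
grip_force: 0.0
```

```bash
python3 -c "
from rig import *
print(hand_in())"
```

```text
the job is handed in; nothing more can be done
None
```

I pressed the gauge home on the valve at about 17 N for over a second, then put it back upright in its stand with the rod out, let go, and handed in at about 19.5 s; no verdict came back.

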